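# Sort salvaged parts into sample trays

## Task

Sort the five salvaged parts lying on the blue mat: put each heat sink, can capacitor and fan into the tray that already shows a sample of its kind, one part to an empty compartment, standing upright and flat on the compartment's floor. Leave the circuit board and the screwdriver where they lie.

Things in the scene. Friction and masses are not known exactly. Their poses are not given: they have to be found in the camera images.
- heatsink_a_center (a point): loose heat sink, bare aluminium block of thin upright fins, 40 x 40 mm, 34 mm tall, about 70 g. Point: its centre, 17 mm above its underside; z up; the fins run along its x. The two heat sinks are alike
- heatsink_b_center (a point): loose heat sink, bare aluminium block of thin upright fins, 40 x 40 mm, 34 mm tall, about 70 g. Point: its centre, 17 mm above its underside; z up; the fins run along its x. The two heat sinks are alike
- capacitor_a_center (a point): loose can capacitor, a black upright cylinder with an aluminium top, 35 mm diameter, 45 mm tall, about 60 g. Point: its centre, 22.5 mm above its underside; z up. The two capacitors are alike
- capacitor_b_center (a point): loose can capacitor, a black upright cylinder with an aluminium top, 35 mm diameter, 45 mm tall, about 60 g. Point: its centre, 22.5 mm above its underside; z up. The two capacitors are alike
- fan_center (a point): loose cooling fan, a black square plastic frame around a round grey-bladed rotor, lying flat, rotor facing up, 40 x 40 mm, 28 mm tall, about 50 g; its sides are closed and square to its x and y. Point: its centre, 14 mm above its underside; z up
- heatsink_tray: fixed shallow grey tray, 70 (its x) by 178 mm (its y); origin: centre of its underside; floor 3 mm thick, wall tops 11 mm above the underside. Compartments in a row along y: at y = -63 mm a fixed sample heat sink; two empty ones centred at y = -7 and +56 mm (x = 0), each 64 (x) by 60 mm (y) inside. Gripping along the tray's x keeps fingers clear of the neighbours.
- capacitor_tray: fixed shallow grey tray, 70 (its x) by 178 mm (its y); origin: centre of its underside; floor 3 mm thick, wall tops 11 mm above the underside. Compartments in a row along y: at y = -63 mm a fixed sample capacitor; two empty ones centred at y = -7 and +56 mm (x = 0), each 64 (x) by 60 mm (y) inside. Gripping along the tray's x keeps fingers clear of the neighbours.
- fan_tray: fixed shallow grey tray, 70 (its x) by 178 mm (its y); origin: centre of its underside; floor 3 mm thick, wall tops 11 mm above the underside. Compartments in a row along y: at y = -63 mm a fixed sample fan; two empty ones centred at y = -7 and +56 mm (x = 0), each 64 (x) by 60 mm (y) inside. Gripping along the tray's x keeps fingers clear of the neighbours. Either will do for the one fan.
- board: bystander: green circuit board with chips, 130 x 160 mm, 13 mm high with its components, lying on the mat beside the work; origin at the centre of its underside. Leave it alone
- screwdriver: bystander: screwdriver lying on the mat beside the work, along its x, about 200 mm long and 26 mm high; origin at its underside half-way along. Leave it alone

How it is judged:
By the outcome, as a careful person would: the job done as asked, in the order asked, and still so for the second after the job is handed in, with the robot touching nothing.
It also fails if it takes over 115 s, if anything falls off the work surface, if the arm or the gripper's body presses on something with over 40 N, if the wrist force passes 120 N, or if a joint passes its speed limit or range.

## Robot

A 7-joint arm with a two-finger parallel gripper is mounted at the origin on the work surface. World frame = base frame: x ahead of the robot, y to its left, z up, the work surface at z = 0. Lengths are in m, angles in degrees, forces in N, time in s.
With the tool pointing down it reaches from about 0.4 to 0.875 m from the base axis. Payload 4.4 kg.
Tool frame: the origin (TCP) lies on the mounting face of the last link; the fingertips stand 173 mm ahead of it and the grasp point (between the pads) lies 155 mm ahead of it (finger_overhang is the distance from the TCP to the fingertips, in m); z points along the fingers, y is the line along which they close (so a half turn about z gives the same grasp; the last joint's range is limited). The gripper opens to 85 mm and grips with 20 to 120 N. Pads are 22 mm wide; open, the fingers measure 114 mm over their backs; the gripper's body (76 mm by 85 mm) begins 54 mm behind the grasp point. The pads swing forward as they close: fully open they stand 13 mm farther back than shut.
Start: joints at [-77.51, 36.005, 2.206, 86.941, -1.547, 57.084, -1.146], TCP at [0.182, 0.624, 0.405] pointing down, gripper open.
Joint ranges: [-175.42, 175.42], [-21.48, 121.26], [-71.46, 75.88], [10.55, 141.38], [-63.04, 243.04], [13.31, 113.54], [-168.57, 168.57]. Speed limits (degrees/s): [147.25, 147.25, 180, 180, 180, 180, 180].

## Interface

Orientations are given as [roll, pitch, yaw] about the fixed x, y, z axes, in that order (R = Rz(yaw) Ry(pitch) Rx(roll)).
In Python, from cell import reach, movel, move_j, grip, pause, solve_ik, grab_frame, get_calibration, PlanningError, hand_in, read_t, read_joints, read_qvel, read_joint_efforts, read_tcp_pos, read_tool_rot, read_force, read_ft_torque, read_width, read_grasp_force, finger_overhang gives the robot as it stands. Calls block until the motion is done:
- reach(position, orientation): joint-space move of the TCP to a pose.
- movel(position, vel=0.15, rot=None): straight line of the TCP; rot=None keeps the orientation; vel is the mean speed in m/s.
- move_j(angles): joint-space move.
- grip(opening, strength=None): opening from 0.0 (shut) to 1.0 (fully open); strength is the grip in N (None keeps the last); returns when the fingers have stopped.
- pause(seconds).
- solve_ik(position, orientation): joint angles nearest the present ones, or None.
- grab_frame(name): name is "side" or "top"; returns (picture, depth): 420x560x3 uint8, red, green, blue; 420x560 float32, m along the optical axis (not along the pixel's ray), 0 where there is no reading.
- get_calibration(name): a dict with "fov_y" (degrees; the focal length in pixels is half the picture's height over the tangent of half this angle, whatever the lens; pixels are square), "cx", "cy" (the principal point, pixels), "R" (3x3) and "t" (3): a world point X has camera coordinates R X + t. Camera axes: x right, y down, z forward; pixel columns grow to the right and rows downward; lengths in m; the calibration is good to about 2 mm. A picture is of the moment at which its call begins. get_calibration takes no time and is no camera call.
A pose or a line that the arm cannot do raises PlanningError and nothing moves.
- hand_in(): hands the job in; it is judged then, once.
Readings, each from a call of its own:
- read_t(): time.
- read_joints(): joint angles.
- read_qvel(): joint speeds.
- read_joint_efforts(): joint torques, N m.
- read_tcp_pos(): TCP position.
- read_tool_rot(): TCP orientation.
- read_force(): force on the tool from outside, world axes, zero at the start.
- read_ft_torque(): the same for the moment, N m.
- read_width(): opening from 0.0 (shut) to 1.0 (fully open).
- read_grasp_force(): force on a finger pad.
Only numpy, scipy, OpenCV 4.12 (cv2) and the standard library are available. Lean on these libraries where they do the work, as an engineer would, in place of code of your own. Each camera call takes 0.05 s, during which the arm holds its last target. There are 200 camera calls.

## Working session

There is one attempt and no reset: what is moved stays moved. The work goes in short steps, each a Python script; the robot and the scene stay as the last script left them, time stands still between calls to the robot, and variables do not carry over. Pictures are saved under pics/ and viewed, at most 14 in all, crops included, and the job is handed in when it is done.

```bash
mkdir -p pics
python3 - <<'E'
from cell import *
import cv2,numpy as np
for n in ("top","side"):
    p,d=grab_frame(n); np.savez(f"{n}0.npz",p=p,d=d)
    cv2.imwrite(f"pics/{n}0.png",cv2.resize(p[:,:,::-1],(800,600),interpolation=cv2.INTER_CUBIC))
    c=get_calibration(n);print(n,c,(d>0).mean())
print(read_t(),read_tool_rot())
E
```

```text
top {'fov_y': 55.56769610669906, 'cx': 275.5153834282716, 'cy': 210.9447324639992, 'R': array([[ 0.01951083, -0.99976907,  0.00900759],
       [-0.98007286, -0.02090618, -0.1975351 ],
       [ 0.1976778 , -0.00497402, -0.98025443]]), 't': array([-0.02556475,  0.50167692,  1.26567201])} 0.9963010204081633
side {'fov_y': 51.17395399016028, 'cx': 286.9318436314715, 'cy': 202.33755471517748, 'R': array([[ 0.8786224 , -0.47711443,  0.01960874],
       [-0.298504  , -0.58083   , -0.75731887],
       [ 0.3727171 ,  0.65954404, -0.65275081]]), 't': array([-0.44356979,  0.2063082 ,  0.9559109 ])} 0.9962670068027211
0.1 [-1.79901876e+02  1.72662792e-03  1.63737441e+02]
```

View pics/top0.png

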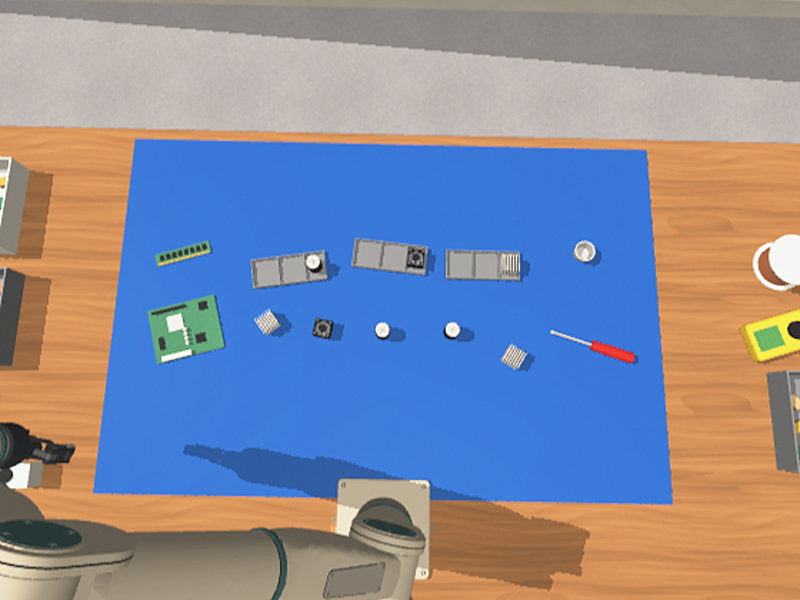

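View pics/side0.png

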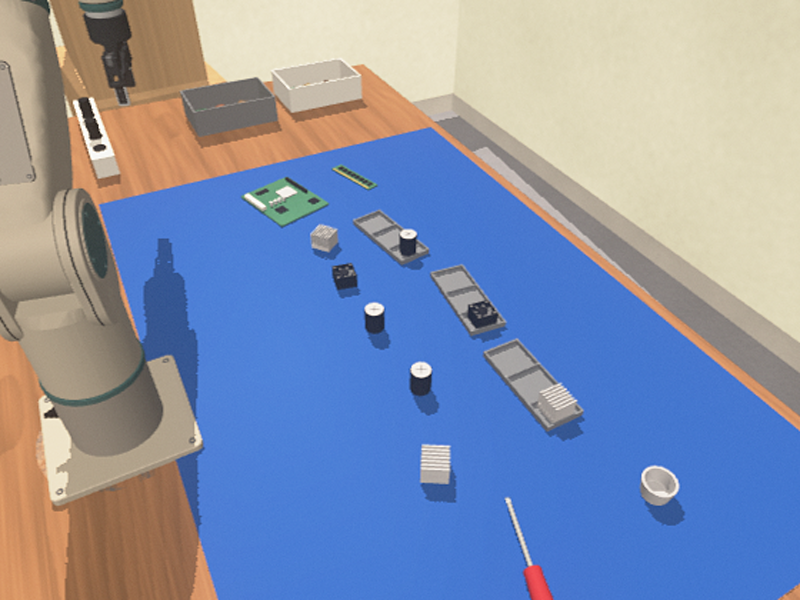

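The top view (800x600 scale) shows the parts: heat sinks at (267,322) and (514,357), fan (322,328), and capacitors (382,330) and (452,330). The trays are capacitor (290,268), fan (391,256) and heat sink (484,265). The samples sit at the right-hand end of each tray, and the side view agrees. Next I'll localise from both clouds.

```bash
cat > h.py <<'E'
from cell import *
import numpy as np, cv2
def cloud(n,p,d):
    c=get_calibration(n);f=210/np.tan(np.radians(c["fov_y"]/2))
    v,u=np.mgrid[:420,:560]
    P=np.stack([(u-c["cx"])/f*d,(v-c["cy"])/f*d,d],-1)
    return (P-c["t"])@c["R"]   # R^T (P-t)
def near(n,p,d,x,y,r,zlo,zhi):
    W=cloud(n,p,d);m=(np.hypot(W[...,0]-x,W[...,1]-y)<r)&(W[...,2]>zlo)&(W[...,2]<zhi)&(d>0)
    return W[m],p[m]
def rect(P):
    (cx,cy),(w,h),a=cv2.minAreaRect((P[:,:2]*1000).astype(np.float32)); return np.round([cx,cy,w,h,a],1)
E
python3 - <<'E'
from h import *
for n in("top","side"):
    z=np.load(n+"0.npz");p,d=z["p"],z["d"];W=cloud(n,p,d)
    hsv=cv2.cvtColor(p,cv2.COLOR_RGB2HSV)
    on=(W[...,0]>.3)&(W[...,0]<.9)&(abs(W[...,1])<.55)
    blue=(hsv[...,0]>95)&(hsv[...,0]<125)&(hsv[...,1]>110)
    B=W[on&blue];A=np.c_[B[:,:2],np.ones(len(B))];k=np.linalg.lstsq(A,B[:,2],rcond=None)[0]
    print(n,"plane",k,"std",(B[:,2]-A@k).std())
    m=(on&~blue&(W[...,2]<.1)).astype(np.uint8)
    N,L,S,C=cv2.connectedComponentsWithStats(m)
    for i in range(1,N):
        if S[i,4]<25: continue
        Q=W[L==i]; t=np.percentile(Q[:,2],90);T=Q[Q[:,2]>t-.006]
        print(S[i,4],"uv",C[i].round(),"all",rect(Q),"zmax",round(t*1000,1),"top",rect(T),"mean",(T.mean(0)*1000).round(1))
E
```

```text
top plane [-0.00085238 -0.00050575  0.00193593] std 0.0029200983450628796
1056 uv [272. 179.] all [623.8  -2.8 178.8  73.8  84. ] zmax 24.8 top [617.6 -65.1  39.7  42.1  84.2] mean [616.4 -65.4  28.6]
298 uv [130. 177.] all [621.4 494.   32.3 124.5  18.1] zmax 8.3 top [621.1 493.8  31.1 124.1  17. ] mean [621.3 493.3   5.6]
188 uv [409. 176.] all [ 645.7 -470.8   53.1   53.    23.8] zmax 32.4 top [ 641.7 -468.8   47.4   46.    29.8] mean [ 641.9 -470.4   31.3]
1086 uv [202. 188.] all [585.6 240.5  72.7 181.1   8.1] zmax 17.2 top [585.6 238.9  70.  177.8   8.6] mean [588.9 208.8  27.1]
1074 uv [337. 185.] all [ 606.5 -229.2  180.7   73.5   89.5] zmax 27.5 top [ 607.  -290.    42.3   43.4   89.2] mean [ 606.  -291.8   34. ]
1744 uv [130. 230.] all [436.7 475.  131.3 162.9  16.1] zmax 10.7 top [435.9 474.3 128.  161.8  16.3] mean [434.  473.6   8. ]
181 uv [187. 225.] all [455.4 284.2  48.7  45.6  39.4] zmax 35.8 top [454.1 279.6  39.1  40.3  40.2] mean [453.2 279.3  34.5]
149 uv [226. 230.] all [441.9 150.1  39.3  38.8  80.4] zmax 30.1 top [440.7 150.2  39.3  36.7  80. ] mean [440.3 14
[... 1502 characters left out ...]
6.9]
2030 uv [373. 269.] all [ 610.3 -222.5  191.1   85.    89.8] zmax 35.4 top [ 603.7 -290.7   42.8   42.2    1.1] mean [ 603.1 -291.4   36.5]
292 uv [294. 264.] all [ 451.9 -134.1   77.4   34.2   57.3] zmax 48.3 top [ 439.3 -152.1   31.5   33.3   52.4] mean [ 439.1 -152.4   46.9]
568 uv [304. 324.] all [ 391.4 -285.4   68.9   44.4   58.9] zmax 36.5 top [ 383.  -295.1   42.6   40.5   60.4] mean [ 382.6 -295.7   34.7]
610 uv [461. 339.] all [ 651.4 -465.9   76.7   50.9   25.4] zmax 32.1 top [ 638.8 -470.7   49.1   47.5    3.9] mean [ 640.  -470.    30.7]
538 uv [371. 395.] all [ 429.3 -449.8  153.3   31.1   71.5] zmax 27.2 top [ 410.7 -490.4   64.9   22.4   74.5] mean [ 407.5 -501.2   25.4]
```

Run:
```python
from h import *
tr={"cap":(588,240,8.1),"fan":(623.8,-2.8,-6),"hs":(606.5,-229.2,-.5)}
parts={"hsA":(453.5,279.5),"hsB":(384,-295),"cA":(437,9.5),"cB":(441,-151),"fan":(440.3,149.8)}
crops=[]
for n in("top","side"):
    z=np.load(n+"0.npz");p,d=z["p"],z["d"];W=cloud(n,p,d)
    for k,(x,y,a) in tr.items():
        c,s=np.cos(np.radians(a)),np.sin(np.radians(a))
        o=[]
        for ly,r in((-63,10),(-7,15),(56,15)):
            X=(x-ly*s)/1e3;Y=(y+ly*c)/1e3
            o.append(np.median(near(n,p,d,X,Y,r/1e3,-.03,.1)[0][:,2])*1e3)
        # wall: |lx|>33 
        print(n,k,np.round(o,1))
    for k,(x,y) in parts.items():
        Q=near(n,p,d,x/1e3,y/1e3,.010,.015,.1)[0];R=near(n,p,d,x/1e3,y/1e3,.07,-.03,.01)[0]
        print(n,k,"top",(np.median(Q[:,2])*1e3).round(1),"mat",(np.median(R[:,2])*1e3).round(1))
    uv={"top":[(187,225),(359,249),(357,185),(226,230)],"side":[(226,166),(304,324),(391,282),(241,193)]}[n]
    crops.append(np.hstack([cv2.resize(p[v-16:v+16,u-16:u+16,::-1],(190,190),interpolation=cv2.INTER_CUBIC) for u,v in uv]))
cv2.imwrite("pics/crop.png",np.vstack(crops))
print(finger_overhang() if callable(finger_overhang) else finger_overhang, read_width())
for P in [(.4535,.2795),(.384,-.295),(.61,-.24),(.585,.3)]:
    print([np.round(q,0) if q is not None else None for q in (solve_ik([*P,.35],[180,0,y]) for y in range(0,360,45))])
```

```text
top cap [49.7  4.4  4.5]
top fan [29.3  4.5  5. ]
top hs [29.8  4.4  4.2]
top hsA top 33.9 mat 1.5
top hsB top 33.6 mat 1.7
top cA top 47.0 mat 1.7
top cB top 47.1 mat 1.8
top fan top 26.7 mat 1.5
side cap [50.   4.7  5.5]
side fan [30.6  5.7  5.4]
side hs [37.4  5.3  5.5]
side hsA top 35.0 mat 2.5
side hsB top 34.5 mat 2.2
side cA top 47.7 mat 2.2
side cB top 47.5 mat 2.3
side fan top 27.7 mat 2.4
0.1734 0.9972587131448362
[array([-62.,  37.,  42., 110., -34.,  46., -91.]), array([-55.,  34.,  31., 110., -25.,  43., -55.]), array([-48.,  32.,  19., 109., -15.,  41., -19.]), array([-41.,  31.,   9., 109.,  -7.,  40.,  17.]), array([-34.,  31.,  -1., 109.,   1.,  40.,  54.]), array([-26.,  31., -13., 109.,  10.,  41.,  90.]), array([-17.,  32., -26., 109.,  20.,  43., 126.]), array([-10.,  35., -38., 108.,  29.,  47., 162.])]
[array([ -5.,  44.,  66., 117., -51.,  54.,  -1.]), array([ -5.,  44.,  66., 117., -51.,  54.,  44.]), array([ -1.,  38.,  55., 117., -43.,  48.,  80.]), array([  7.,  33.,  40., 117., -32.,  41., 112.]), array([ 16.,  30.,  27., 117., -21.,  38., 146.]), array([
[... 284 characters left out ...]
., -27.,  55.,  42.]), array([  7.,  41.,  21.,  90., -17.,  52.,  79.]), array([ 15.,  40.,   6.,  89.,  -5.,  51., 114.]), array([ 22.,  40.,  -5.,  89.,   4.,  51., 151.]), array([ -12.,   56.,   65.,   90.,  -54.,   70., -117.]), array([-12.,  56.,  65.,  90., -54.,  70., -72.])]
[array([-53.,  47.,  43.,  90., -36.,  58., -89.]), array([-47.,  43.,  31.,  89., -26.,  55., -53.]), array([-41.,  41.,  19.,  89., -16.,  52., -16.]), array([-35.,  40.,   9.,  89.,  -7.,  51.,  22.]), array([-29.,  40.,  -2.,  89.,   2.,  51.,  59.]), array([-22.,  40., -14.,  89.,  11.,  52.,  96.]), array([-15.,  42., -26.,  88.,  21.,  55., 133.]), array([ -61.,   56.,   65.,   90.,  -54.,   70., -120.])]
```

View pics/crop.png

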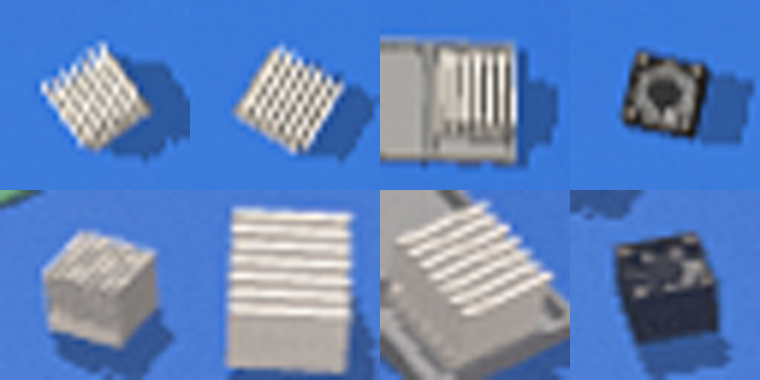

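The crops show hsA's fins at about +40° and hsB's at about -30° in the world, with the sample's fins along its tray's x. Next I'll measure the fingertip height at several openings.

Run:
```python
from h import *
for g in (1,.47,.41,0):
    grip(g)
    t=np.array(read_tcp_pos())
    o=[]
    for n in("side","top"):
        p,d=grab_frame(n)
        Q=near(n,p,d,t[0],t[1],.09,.15,.33)[0]
        o+= [len(Q), np.round(np.sort(Q[:,2])[[0,5,15]]*1e3,1) if len(Q)>20 else None]
    print(g,read_width(),t[2]*1e3,o)
grip(1);print(read_t())
```

```text
1 1.0017848675797678 404.42399820898873 [468, array([243.3, 245.4, 247.6]), 239, array([242.8, 249. , 257.1])]
0.47 0.4693029635691583 404.7375109504264 [468, array([230.7, 234.7, 236.7]), 223, array([236.3, 238.2, 244.5])]
0.41 0.40778510655890043 404.7229872634306 [465, array([232.2, 235. , 238.7]), 226, array([232.1, 234.7, 243.8])]
0 0.0003125758951383977 404.7137024802528 [407, array([232.2, 234.3, 238.5]), 217, array([233. , 240.4, 250.7])]
2.6667
```

```bash
cat >> h.py <<'E'
TR={"cap":(.585,.2393,8.3),"fan":(.6230,-.0028,-6.2),"hs":(.6055,-.2292,-.5)}
def slot(k,ly):
    x,y,a=TR[k];r=np.radians(a); return x-ly*np.sin(r),y+ly*np.cos(r),a+90
def go(x,y,yaw,z=.30): reach([x,y,z],[180,0,yaw])
def pick(x,y,yaw,up,N=35):
    """up: fingertip height above the part's underside"""
    z=.002+up+.171
    go(x,y,yaw); grip(1); movel([x,y,z],vel=.2); grip(0,N)
    print("grasp w",round(read_width(),3),"F",round(read_grasp_force(),1)); 
    movel([x,y,.30],vel=.2); print(" lifted w",round(read_width(),3),"F",round(read_grasp_force(),1),"t",round(read_t(),1))
def place(k,ly,up):
    x,y,yaw=slot(k,ly); z=.005+up+.171+.0008
    go(x,y,yaw); movel([x,y,z+.015],vel=.2); movel([x,y,z],vel=.04)
    print(" place fz",np.round(read_force(),1)); pause(.1); grip(1); movel([x,y,.30],vel=.25); print(" t",round(read_t(),1))
def shot(name):
    p,d=grab_frame("side"); cv2.imwrite(f"pics/{name}.png",cv2.resize(p[:,:,::-1],(800,600),interpolation=cv2.INTER_CUBIC))
E
python3 - <<'E'
from h import *
pick(.4530,.2797,130,.013); place("hs",56,.013); shot("s1")
E
```

```text
grasp w 0.464 F 34.7
 lifted w 0.458 F 35.0 t 6.5Traceback (most recent call last):
  File "<stdin>", line 2, in <module>
  File "h.py", line 25, in place
    go(x,y,yaw); movel([x,y,z+.015],vel=.2); movel([x,y,z],vel=.04)
    ~~^^^^^^^^^
  File "h.py", line 16, in go
    def go(x,y,yaw,z=.30): reach([x,y,z],[180,0,yaw])
                           ~~~~~^^^^^^^^^^^^^^^^^^^^^
cell.PlanningError: the arm cannot take that pose within its joint ranges
```

Run:
```python
from h import *
print(np.round(read_joints()))
x,y,yaw=slot("hs",56)
for z in (.3,.33):
  for w in (yaw,yaw-180): 
    q=solve_ik([x,y,z],[180,0,w]);print(z,w,None if q is None else np.round(q))
    q=solve_ik([.56,.05,z],[180,0,w]);print(' via',z,w,None if q is None else np.round(q))
```

```text
[-40.  35.   8. 112.  -9.  34.  14.]
0.3 89.5 None
 via 0.3 89.5 [-19.  38.  17. 107. -18.  37.   8.]
0.3 -90.5 None
 via 0.3 -90.5 [ 14.  41. -35. 106.  33.  44. 140.]
0.33 89.5 None
 via 0.33 89.5 [-20.  36.  19. 106. -16.  41.   7.]
0.33 -90.5 None
 via 0.33 -90.5 [ 15.  38. -36. 105.  30.  47. 143.]
```

```bash
cat >> h.py <<'E'
def go(x,y,yaw,z=.30):
    try: reach([x,y,z],[180,0,yaw])
    except PlanningError:
        t=np.array(read_tcp_pos()); a=.5*(np.arctan2(t[1],t[0])+np.arctan2(y,x)); r=.58
        reach([r*np.cos(a),r*np.sin(a),z],[180,0,90]); print(" via"); reach([x,y,z],[180,0,yaw])
E
python3 - <<'E'
from h import *
place("hs",56,.013); print(np.round(read_joints())); shot("s1")
E
```

```text
viaTraceback (most recent call last):
  File "h.py", line 30, in go
    try: reach([x,y,z],[180,0,yaw])
         ~~~~~^^^^^^^^^^^^^^^^^^^^^
cell.PlanningError: the arm cannot take that pose within its joint ranges

During handling of the above exception, another exception occurred:

Traceback (most recent call last):
  File "h.py", line 25, in place
    go(x,y,yaw); movel([x,y,z+.015],vel=.2); movel([x,y,z],vel=.04)
    ~~^^^^^^^^^
  File "h.py", line 33, in go
    reach([r*np.cos(a),r*np.sin(a),z],[180,0,90]); print(" via"); reach([x,y,z],[180,0,yaw])
                                                                  ~~~~~^^^^^^^^^^^^^^^^^^^^^
cell.PlanningError: the arm cannot take that pose within its joint ranges
```

Run:
```python
from h import *
print(np.round(read_joints()),np.round(read_tcp_pos(),3))
f=lambda q: None if q is None else list(np.round(q).astype(int))
x,y,yaw=slot("hs",56); print(x,y,yaw)
for X,Y,Z,w in [(x,y,.35,90),(x,y,.3,90),(x,y,.3,110),(x,y,.3,130),(x,y,.3,70),(x,y,.19,90),(.61,-.24,.35,90),(.61,-.24,.3,90),(.58,-.1,.3,90),(.6,-.05,.3,90),(.6,-.14,.3,90),(x,y,.3,-90),(x,y,.3,270)]:
    print((round(X,2),round(Y,2),Z,w),f(solve_ik([X,Y,Z],[180,0,w])))
```

```text
[-77.  40.  23. 104. -23.  40. -41.] [0.289 0.503 0.299]
1.0941859879089404 55.76866769159359 89.5
(np.float64(1.09), np.float64(55.77), 0.35, 90) None
(np.float64(1.09), np.float64(55.77), 0.3, 90) None
(np.float64(1.09), np.float64(55.77), 0.3, 110) None
(np.float64(1.09), np.float64(55.77), 0.3, 130) None
(np.float64(1.09), np.float64(55.77), 0.3, 70) None
(np.float64(1.09), np.float64(55.77), 0.19, 90) None
(0.61, -0.24, 0.35, 90) [np.int64(9), np.int64(41), np.int64(17), np.int64(89), np.int64(-14), np.int64(52), np.int64(31)]
(0.61, -0.24, 0.3, 90) [np.int64(12), np.int64(44), np.int64(12), np.int64(92), np.int64(-12), np.int64(46), np.int64(29)]
(0.58, -0.1, 0.3, 90) [np.int64(-2), np.int64(39), np.int64(14), np.int64(103), np.int64(-14), np.int64(40), np.int64(20)]
(0.6, -0.05, 0.3, 90) [np.int64(-7), np.int64(40), np.int64(15), np.int64(101), np.int64(-15), np.int64(41), np.int64(16)]
(0.6, -0.14, 0.3, 90) [np.int64(2), np.int64(41), np.int64(14), np.int64(98), np.int64(-14), np.int64(42), np.int64(23)]
(np.float64(1.09), np.float64(55.77), 0.3, -90) None
(np.float64(1.09), np.float64(55.77), 0.3, 270) None
```

My unit bug: the slot offset was in mm while the tray poses are in m. I'll fix that.

```bash
sed -i 's|x,y,a=TR\[k\];r=|ly=ly/1e3;x,y,a=TR[k];r=|' h.py; sed -i '/^def go(x,y,yaw,z=.30):$/,$d' h.py
python3 - <<'E'
from h import *
print(np.round(slot("hs",56),3))
place("hs",56,.013); print(np.round(read_joints())); shot("s1")
E
```

```text
[ 0.606 -0.173 89.5  ]
 place fz [-0.5  0.6  2.6]
 t 12.5
[  5.  42.  14.  96. -14.  44.  25.]
```

View pics/s1.png

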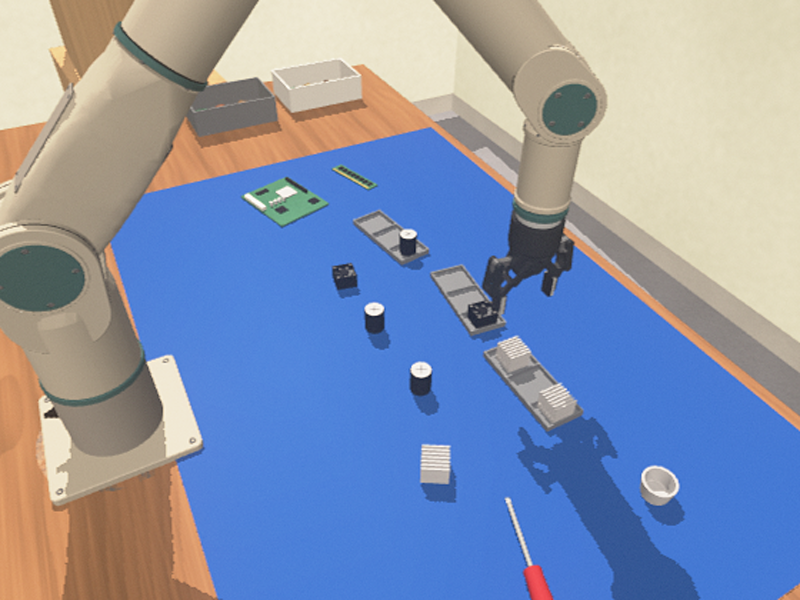

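hsA sits upright in the heat sink tray at about (513,352). I'll carry on with hsB and the capacitors.

Run:
```python
from h import *
pick(.3838,-.2951,60,.013); place("hs",-7,.013)
pick(.4408,-.1512,90,.016); place("cap",-7,.016)
shot("s2")
```

```text
grasp w 0.459 F 35.4
 lifted w 0.459 F 35.3 t 15.7
 place fz [-0.2 -0.5  1.7]
 t 19.0Traceback (most recent call last):
  File "<stdin>", line 3, in <module>
  File "h.py", line 20, in pick
    go(x,y,yaw); grip(1); movel([x,y,z],vel=.2); grip(0,N)
                          ~~~~~^^^^^^^^^^^^^^^^
cell.PlanningError: the arm cannot follow that straight line within its joint ranges
```

Run:
```python
from h import *
print(np.round(read_joints()),np.round(read_tcp_pos(),3))
f=lambda q: None if q is None else [int(round(v)) for v in q]
for X,Y in((.4408,-.1512),(.4365,.0093),(.4403,.1497)):
  for w in (40,60,80,90,100,120,150,-90,-60):
    print((X,w),f(solve_ik([X,Y,.3],[180,0,w])),f(solve_ik([X,Y,.189],[180,0,w])))
```

```text
[  7.  32.  13. 122. -14.  28.  30.] [ 0.442 -0.152  0.3  ]
(0.4408, 40) [-3, 34, 27, 122, -30, 31, -4] [7, 45, 13, 125, -38, 14, 3]
(0.4408, 60) [1, 33, 21, 122, -24, 29, 10] [7, 45, 13, 125, -38, 14, 23]
(0.4408, 80) [5, 32, 16, 122, -17, 28, 23] [7, 45, 13, 125, -38, 14, 43]
(0.4408, 90) [7, 32, 13, 122, -14, 28, 30] [7, 45, 13, 125, -38, 14, 53]
(0.4408, 100) [9, 31, 10, 122, -11, 28, 37] [7, 45, 13, 125, -38, 14, 63]
(0.4408, 120) [12, 31, 4, 121, -5, 28, 50] [21, 44, -8, 124, 26, 13, 20]
(0.4408, 150) [18, 31, -4, 121, 5, 28, 71] [21, 44, -8, 124, 26, 13, 50]
(0.4408, -90) [7, 32, 13, 122, -14, 28, 30] [53, 60, -61, 123, 76, 51, 122]
(0.4408, -60) [-19, 44, 56, 122, -55, 45, -77] [0, 47, 23, 125, -57, 20, -78]
(0.4365, 40) [-25, 32, 29, 126, -33, 29, -21] [8, 44, -19, 128, 57, 16, -111]
(0.4365, 60) [-21, 31, 23, 126, -26, 27, -7] [8, 44, -19, 128, 57, 16, -91]
(0.4365, 80) [-17, 31, 17, 126, -20, 26, 6] [8, 44, -19, 128, 57, 16, -71]
(0.4365, 90) [-15, 30, 15, 126, -17, 26, 13] [8, 44, -19, 128, 57, 16, -61]
(0.4365, 100) [-13, 30, 12, 126, -14, 25, 20] [8, 44, -19, 128, 57, 1
[... 314 characters left out ...]

(0.4403, 40) [-44, 35, 32, 122, -35, 32, -36] [-33, 45, 16, 125, -46, 16, -27]
(0.4403, 60) [-40, 33, 26, 122, -28, 30, -23] [-31, 45, 12, 125, -38, 14, -15]
(0.4403, 80) [-36, 33, 20, 122, -22, 29, -9] [-30, 45, 11, 125, -34, 14, 2]
(0.4403, 90) [-34, 32, 17, 122, -19, 29, -2] [-31, 45, 13, 125, -38, 14, 16]
(0.4403, 100) [-32, 32, 15, 122, -16, 28, 5] [-31, 45, 13, 125, -38, 14, 26]
(0.4403, 120) [-29, 31, 9, 122, -10, 28, 18] [-31, 45, 13, 125, -38, 14, 46]
(0.4403, 150) [-23, 31, 1, 122, -1, 27, 39] [-31, 45, 13, 125, -38, 14, 76]
(0.4403, -90) [-61, 50, 66, 123, -61, 52, -137] [-2, 47, -30, 124, 60, 25, 99]
(0.4403, -60) [-59, 46, 61, 122, -58, 48, -111] [10, 54, -51, 124, 72, 41, 118]
```

```bash
cat >> h.py <<'E'
def pick(x,y,yaws,up,N=35):
    z=.002+up+.171
    for yaw in yaws:
        try: go(x,y,yaw); grip(1); movel([x,y,z],vel=.2); break
        except PlanningError as e: print(" no",yaw)
    else: print("pick failed",np.round(read_joints())); raise SystemExit
    grip(0,N); print("grasp yaw",yaw,"w",round(read_width(),3),"F",round(read_grasp_force(),1))
    movel([x,y,.30],vel=.2); print(" lifted w",round(read_width(),3),"F",round(read_grasp_force(),1),"t",round(read_t(),1))
E
python3 - <<'E'
from h import *
pick(.4408,-.1512,[-60,-75,-45],.018); place("cap",-7,.018); print(np.round(read_joints()))
shot("s2")
E
```

```text
grasp yaw -60 w 0.402 F 34.5
 lifted w 0.396 F 34.9 t 23.7
 place fz [-0.1  0.8 -0.1]
 t 27.6
[-28.  41.   6.  96.  -6.  43. -11.]
```

View pics/s2.png

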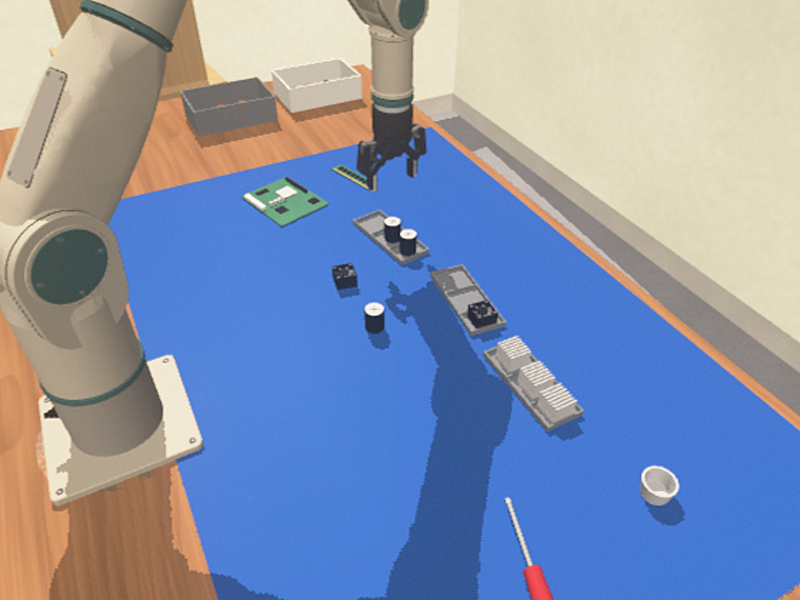

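Both heat sinks are upright in their tray at (513,350) and (538,373), and the first capacitor stands at (392,228). Next are the second capacitor and the fan.

Run:
```python
from h import *
pick(.4365,.0093,[-60,-75,-90,-45],.018); place("cap",56,.018); print(np.round(read_joints()))
pick(.4403,.1497,[-100.3,-10.3,169.7],.012); place("fan",-7,.012)
print(np.round(read_joints()))
```

```text
grasp yaw -60 w 0.402 F 34.4
 lifted w 0.396 F 34.9 t 31.2
 place fz [0.1 0.4 0.6]
 t 34.9
[-29.  43.  -1.  93.   1.  45. -22.]
grasp yaw -100.3 w 0.461 F 35.2
 lifted w 0.461 F 35.3 t 39.0
 place fz [-0.6  0.1  2. ]
 t 43.0
[-2. 41.  1. 97. -1. 42. -7.]
```

Run:
```python
from h import *
move_j([-77.51,36.005,2.206,86.941,-1.547,57.084,-1.146])
for n in("top","side"):
    p,d=grab_frame(n); cv2.imwrite(f"pics/{n}9.png",cv2.resize(p[:,:,::-1],(800,600),interpolation=cv2.INTER_CUBIC))
    for k,l,h in(("hs",56,.039),("hs",-7,.039),("cap",-7,.05),("cap",56,.05),("fan",-7,.033)):
        x,y,_=slot(k,l); Q,_=near(n,p,d,x,y,.031,h-.009,.1); W=Q.mean(0)-[x,y,0]
        A=np.c_[Q[:,:2]-Q[:,:2].mean(0),np.ones(len(Q))]; s=np.linalg.lstsq(A,Q[:,2],rcond=None)[0]
        print(n,k,l,len(Q),"off mm",(W*1e3).round(1),"tilt deg",np.degrees(s[:2]).round(1))
print(read_t())
```

```text
top hs 56 75 off mm [ 1.3  0.7 38. ] tilt deg [-0.1  1.3]
top hs -7 84 off mm [ 2.1 -0.5 36.9] tilt deg [-0.8 -3.1]
top cap -7 84 off mm [ 0.9 -2.3 49.2] tilt deg [-0.6 -3. ]
top cap 56 87 off mm [ 0.6 -3.  48.6] tilt deg [6.4 1.3]
top fan -7 114 off mm [ 2.3 -1.8 30.2] tilt deg [-0.6  1.8]
side hs 56 250 off mm [-1.7 -0.8 37.1] tilt deg [0.1 1.1]
side hs -7 280 off mm [-2.  -1.2 37. ] tilt deg [0.7 0.3]
side cap -7 87 off mm [-2.6 -5.3 48.6] tilt deg [4.4 6.4]
side cap 56 79 off mm [-2.8 -6.4 48.9] tilt deg [1.1 4.3]
side fan -7 202 off mm [-1.6 -3.5 30.5] tilt deg [0.6 0.7]
45.8833
```

View pics/top9.png

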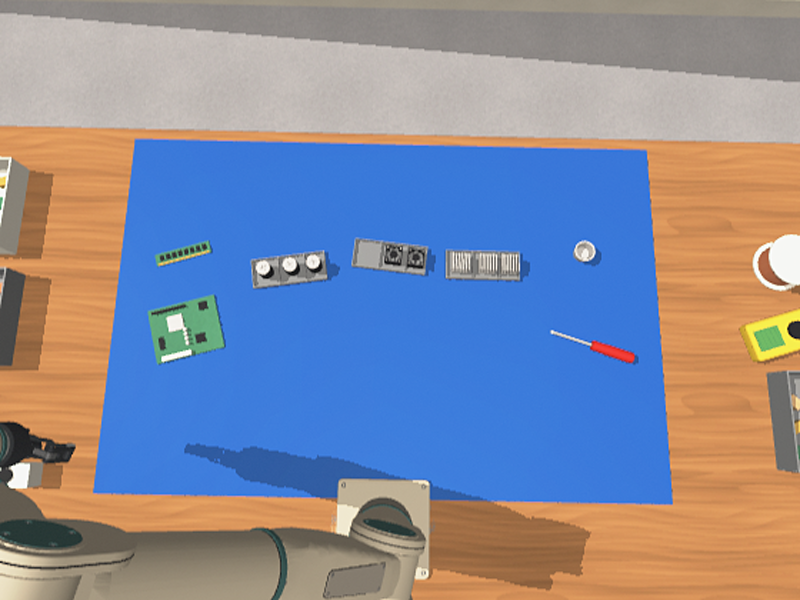

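View pics/side9.png

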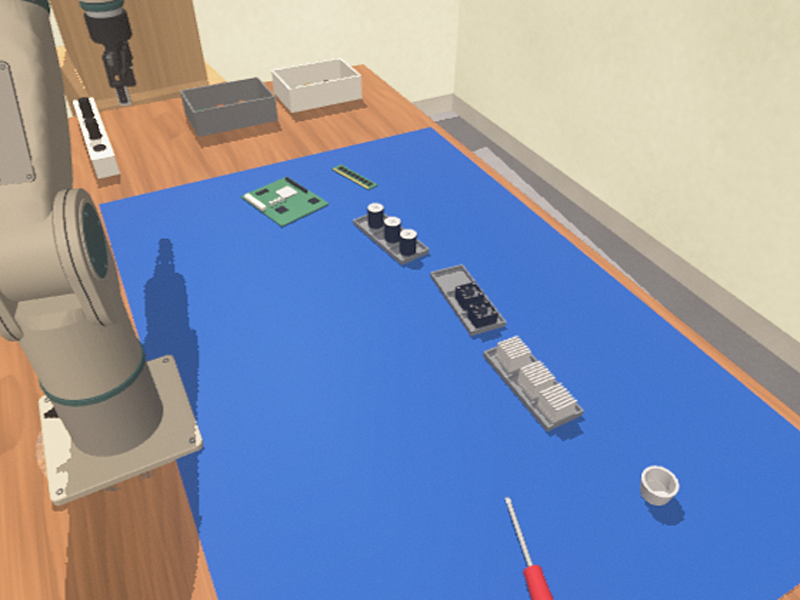

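All five parts stand in their compartments: capacitors at (264,268) and (290,265), the fan at (395,255), and heat sinks at (460,263) and (487,264) in the top view. The top heights match parts resting on the compartment floor, and the board and screwdriver haven't moved.

```bash
python3 -c "
from cell import *
print(hand_in())"
```

```text
the job is handed in; nothing more can be done
None
```

All five parts are upright in empty compartments of their matching trays, the board and screwdriver were left alone, and the job was handed in at about 46 s on the robot clock.

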